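# Pack a gift chest on its turntable and turn it to the customer

### The arm

A 6-joint arm with a two-finger parallel gripper is mounted at the origin on the work surface. World frame = base frame: x ahead of the robot, y to its left, z up, the work surface at z = 0. Lengths are in m, angles in rad, forces in N, time in s.
With the tool pointing down it reaches from about 0.35 to 0.775 m from the base axis. Payload 7.3 kg.
Tool frame: the origin (TCP) lies at the very end of the fingers, on their centre line; the grasp point (between the pads) lies 19 mm behind it; z points along the fingers, y is the line along which they close (so a half turn about z gives the same grasp; the last joint's range is limited). The gripper opens to 92 mm and grips with 3 to 60 N. Pads are 19 mm wide; open, the fingers measure 130 mm over their backs; the gripper's body (75 mm by 190 mm) begins 47 mm behind the grasp point.
Start: joints at [-1.26, 0.342, 1.524, -0, 1.275, -0.146], TCP at [0.232, -0.471, 0.227] pointing down, gripper open.
Joint ranges: [-2.53, 2.53], [-0.77, 2.02], [0.04, 2.7], [-1, 4.14], [0.28, 2.66], [-3.11, 3.11]. Speed limits (rad/s): [2.57, 2.57, 3.14, 3.14, 3.14, 3.14].

### API

Orientations are given as [roll, pitch, yaw] about the fixed x, y, z axes, in that order (R = Rz(yaw) Ry(pitch) Rx(roll)).
In Python, from cell import observe, read_camera, get_calibration, hand_in, search_frame gives the robot as it stands.
- The arm moves only by the tool step_arm, never from a script. Its argument "commands" is a list of rows, each an object with "translation": the shift along the tool's x, y, z in mm, a list of three; "roll": the turn about the tool's z in rad. In form: [{"translation": [x, y, z], "roll": roll}, ...]. A call has 1 to 20 rows; each row shifts and turns the commanded pose from where the row before left it, along the tool's axes as they then stand; what a row does not reach is not made up. A row lasts 1/12 s, in which the tool goes at most 41.7 mm and 7.16 degrees, less where a joint would pass 70% of its speed; a pose out of reach is approached as far as the arm can. A call is refused whole if a number of a shift passes 41.7 or a number of a turn 0.125, either way. A call with a gripper value outside its range is refused whole. "fingers" is the opening, from 0 (shut) to 1 (fully open), set as the call begins (left out, the last holds). The fingers move at their own pace and stop on an object; "grip_force" is the grip in N (left out, the last holds). Time passes only in rows, so rows that do not move let the fingers close. It gives the time, the measured TCP pose, the force, the opening and the grip force at its end, in the units of the state.
- observe(): the state, without advancing time (a new reading comes with each control period).
- read_camera(name): name is "side" or "top" or "wrist"; returns the picture (400x640x3 uint8, red, green, blue); there is no depth.
- get_calibration(name): a dict with "camera_matrix" (3x3 intrinsics, pixels), "dist_coeffs" ([k1, k2, p1, p2, k3] as OpenCV has them; the pictures are not rectified), "world_from_camera" (4x4, takes a point from camera to world coordinates). Camera axes: x right, y up, looking along -z (the intrinsics and any distortion apply to the point x, -y, -z); pixel columns grow to the right and rows downward; lengths in m; the calibration is good to about 2 mm. A picture is of the moment at which its call begins: read the wrist's pose just before it. get_calibration takes no time and is no camera call; for the wrist camera it gives the pose at the moment of the call.
- hand_in(): hands the job in; it is judged then, once.
Trained networks look in the newest picture that a camera, given by its name, has taken for a name from the list of things; names that differ only in an ending like _2 or _b are one class to them, and where a whole thing is asked for, a point or a joint stands for the part that bears it (a point fixed in the world has none). Each returns a list of dicts, best first, with "confidence" (0 to 1); they miss things now and then, are a little off and sometimes report something else, mostly with a low value. They report only what shows in the picture. A call takes as long as a camera call. They do not tell look-alikes from the thing itself.
- search_frame(camera, name): "at" ([x, y, z] in m, in world coordinates, good to about 4 mm: the middle of the surface that is visible of it).
The state is a dict: "time": time; "qpos": joint angles; "qvel": joint speeds; "joint_efforts": joint torques, N m; "tool_pos": TCP position; "tool_rot": TCP orientation; "contact_force": force on the tool from outside, world axes, zero at the start; "torque": the same for the moment, N m; "opening": finger opening in m; "grip_force": force on a finger pad.
Only numpy, scipy, OpenCV 4.12 (cv2) and the standard library are available. Lean on these libraries where they do the work, as an engineer would, in place of code of your own. Each camera call takes 0.05 s, during which the arm holds its last target. There are 200 camera calls.

### The job

Turn the lazy susan by its rim knobs until the front of the gift chest, the side with the hasp and staple, squarely faces your side of the table; then stand all the squat amber flavouring bottles upright inside the chest, shut its lid and swing the hasp down flat over the staple. Finally turn the lazy susan half round, so that the closed chest's front squarely faces the customer on the far side of the table, and leave the other things where they are.

Things in the scene. Friction and masses are not known exactly. Their poses are not given: they have to be found in the camera images.
- turn_axis (a point): Turntable: a round light-wood lazy susan, 350 mm across and 22 mm thick, on a low fixed steel foot; its upper face is 40 mm above the table. This point is the centre of that upper face, on the vertical axis of turning; it does not turn (its x axis points away from the robot, like the world's). Where the turntable stands differs from start to start; the foot cannot be moved.
- turntable (a joint): Angle of the turntable, counter-clockwise from above positive, unlimited (it may start anywhere between about 1.1 and 5.2 rad). At 0 (or any whole turn) the chest's front, with the hasp, faces the robot's side of the table (world -x) squarely; half a turn (3.14 rad) from there it faces the customer's far side (world +x). Stiff bearing: it takes about 1.5 N at the rim to turn it and it stops where it is left.
- knob_front (a point): Top of one of four upright round dark-wood finger knobs standing on the turntable's rim: each 18 mm across, 40 mm tall (top 80 mm above the table), centred 165 mm from the axis. This one is in front of the middle of the chest's front. They turn with the turntable; push them sideways to turn it.
- knob_right (a point): The same, the knob a quarter turn counter-clockwise (from above) from knob_front, beyond the middle of the chest's end.
- knob_back (a point): The same, the knob opposite knob_front, behind the hinge side of the chest. The open lid leans over towards this knob.
- knob_left (a point): The same, the knob a quarter turn clockwise (from above) from knob_front, beyond the middle of the chest's other end.
- chest_front (a point): Wooden gift chest fixed between cleats in the middle of the turntable, turning with it: outside 107 mm front to back, 212 mm wide, rim 120 mm above the table, walls 6 mm. This point is on the middle of its front face, at the little steel staple (stands out 8 mm) on a brass plate, 88 mm above the table and 54 mm from the axis; red seals left and right of it. Own axes: -x out of the front, y along the chest's width, z up.
- chest_floor (a point): Centre of the chest's inner floor, 48 mm above the table, on the turning axis. The open space above it is 95 mm along this point's own x (front to back; front is -x) and 200 mm along its own y, 72 mm deep up to the rim. Turns with the turntable.
- lid (a joint): Angle of the chest's lid: 0 shut, 1.85 rad fully open (leaning 16 degrees past upright over the back); it starts fully open. The lid is a 107 x 212 x 12 mm wooden board of 0.25 kg hinged along the chest's back rim with a soft-close damper: it stays put within about 30 degrees of upright; brought farther forward than that it sinks shut by itself in a few seconds (it may also be pushed).
- lid_edge (a point): Middle of the lid's free (front) edge, half-way through its thickness; 107 mm from the hinge line. About 220 mm above the table when open, 126 mm when shut.
- lid_hinge (a point): Middle of the lid's hinge line, along the chest's back rim, 120 mm above the table. Its own axes turn with the lid.
- hasp (a joint): Angle of the hasp against the lid: 0 hanging flat down the chest's front over the staple (lid shut), 1.57 sticking straight out in front of the lid's edge, 3.1 folded back on the lid. It starts raised at 1.5 to 1.9 and stays where it is left (light friction); range 0 to 2.9. The staple holds nothing by force: pushed flat it stays.
- hasp_pin (a point): Middle of the hasp's hinge pin, 6 mm in front of the lid's free edge.
- hasp_tip (a point): Free end of the hasp: a brass strap 56 mm long, 30 mm wide, 4 mm thick, with a slot that goes over the staple, hinged on the pin at the middle of the lid's front edge.
- bottle1_center (a point): Squat amber glass flavouring bottle with a cream label and a white cap, half-way up on its axis (30 mm above its underside when standing; z along the axis to the cap). Body 52 mm across and 30 mm high, then a shoulder; cap 28 mm across from 36 to 60 mm above the underside, 60 mm tall in all, heavy at the bottom, about 0.15 kg. Stands upright on the table to the right of the turntable. Absent in some starts.
- bottle2_center (a point): Squat amber glass flavouring bottle with a cream label and a red cap, half-way up on its axis (30 mm above its underside when standing; z along the axis to the cap). Body 52 mm across and 30 mm high, then a shoulder; cap 28 mm across from 36 to 60 mm above the underside, 60 mm tall in all, heavy at the bottom, about 0.15 kg. Stands upright on the table to the right of the turntable. Absent in some starts.
- bottle3_center (a point): Squat amber glass flavouring bottle with a cream label and a yellow cap, half-way up on its axis (30 mm above its underside when standing; z along the axis to the cap). Body 52 mm across and 30 mm high, then a shoulder; cap 28 mm across from 36 to 60 mm above the underside, 60 mm tall in all, heavy at the bottom, about 0.15 kg. Stands upright on the table to the right of the turntable. Absent in some starts.
- bottle4_center (a point): Squat amber glass flavouring bottle with a cream label and a green cap, half-way up on its axis (30 mm above its underside when standing; z along the axis to the cap). Body 52 mm across and 30 mm high, then a shoulder; cap 28 mm across from 36 to 60 mm above the underside, 60 mm tall in all, heavy at the bottom, about 0.15 kg. Stands upright on the table to the right of the turntable. Absent in some starts.
- syrup: Bystander: large dark syrup bottle with red cap, 72 mm across, 198 mm tall; origin at its underside.
- saucepan: Bystander: small black saucepan, 140 mm across, 68 mm high, with a handle reaching 218 mm from its centre along its own y; origin under the pan's centre.
- pear: Bystander: a pale green pear, 74 mm across, 88 mm tall; origin at its underside.
- spatula: Bystander: a black spatula lying on the table, along its own x.
Not all that is in view belongs to the job. Leave any blue look-alike of the part that bears bottle3_center alone.

How it is judged:
By the outcome, as a careful person would: the job done as asked, in the order asked, and still so for the second after the job is handed in, with the robot touching nothing.
Of bottle1, bottle2, bottle3, bottle4 only 2 to 3 are there at a start; the rules pass over those that are not, and their reading is None.
At some moment in a run one of bottle1, bottle2, bottle3, bottle4 may be knocked a few centimetres aside while the robot is not near it.
It also fails if it takes over 210 s, if anything falls off the work surface, if the arm or the gripper's body presses on something with over 40 N, if the wrist force passes 120 N, or if a joint passes its speed limit or range.

## Working session

There is one attempt and no reset: what is moved stays moved. The work goes in short steps, Python scripts to look and compute and a tool call to move; the robot and the scene stay as the last step left them, time stands still between calls to the robot, and variables do not carry over. Pictures are saved under pics/ and viewed, at most 14 in all, crops included, and the job is handed in when it is done.

Besides the shell and the picture viewer there is one more tool, called after "Request:" in YAML: its name, and indented under it one key for each argument. step_arm: Moves the arm, as the interface text tells. Its arguments: {"type":"object","properties":{"commands":{"type":"array"},"fingers":{"type":"number"},"grip_force":{"type":"number"}},"required":["commands"]}

```bash
mkdir -p pics; ls; python3 - <<'E'
from cell import *
import cv2
s=observe();print(s['time'],s['tool_pos'],s['tool_rot'])
for c in ['top','side']:
    im=read_camera(c);cv2.imwrite(f'pics/{c}0.png',im[:,:,::-1])
    for n in ['turn_axis','knob_front','knob_right','knob_back','knob_left','chest_front','chest_floor','lid_edge','hasp_tip','bottle1_center','bottle2_center','bottle3_center','bottle4_center','syrup','saucepan','pear','spatula']:
        try:
            r=search_frame(c,n);print(c,n,[([round(v,3) for v in d['at']],round(d['confidence'],2)) for d in r[:4]])
        except Exception as e: print(n,e)
E
```

```text
pics
0.0 [ 0.23145276 -0.47078101  0.2260577 ] [-3.14009027e+00 -2.33723886e-04  4.56766662e-01]
top turn_axis [([0.6, 0.133, 0.042], 0.75)]
top knob_front [([0.602, 0.13, 0.041], 0.98)]
top knob_right [([0.609, 0.13, 0.042], 0.57), ([0.383, 0.315, 0.151], 0.18)]
top knob_back [([0.599, 0.129, 0.043], 0.87)]
top knob_left [([0.592, 0.033, 0.25], 0.52)]
top chest_front [([0.605, 0.129, 0.045], 0.72)]
top chest_floor [([0.603, 0.127, 0.043], 0.77), ([0.591, 0.035, 0.255], 0.5), ([0.382, 0.318, 0.156], 0.4)]
top lid_edge [([0.593, 0.056, 0.199], 0.96), ([0.59, 0.037, 0.256], 0.72)]
top hasp_tip [([0.593, 0.036, 0.254], 0.53), ([0.593, 0.057, 0.202], 0.41)]
top bottle1_center []
top bottle2_center []
top bottle3_center [([0.763, -0.232, 0.039], 0.85), ([0.675, -0.206, 0.033], 0.66), ([0.488, -0.286, 0.033], 0.65), ([0.582, -0.204, 0.033], 0.52)]
top bottle4_center [([0.471, -0.202, 0.032], 0.7)]
top syrup []
top saucepan [([0.499, 0.493, 0.008], 0.68)]
top pear [([0.654, 0.374, 0.062], 0.91)]
top spatula [([0.643, -0.332, 0.0], 0.66)]
side turn_axis [([0.597, 0.137, 0.048], 0.57)]
side k
[... 332 characters left out ...]
est_floor [([0.593, 0.14, 0.046], 0.96), ([0.655, 0.393, 0.058], 0.71), ([0.59, 0.041, 0.249], 0.61)]
side lid_edge [([0.593, 0.068, 0.181], 0.85)]
side hasp_tip [([0.59, 0.041, 0.25], 0.72)]
side bottle1_center [([0.583, -0.202, 0.034], 0.21)]
side bottle2_center [([0.595, 0.136, 0.047], 0.59)]
side bottle3_center [([0.583, -0.201, 0.033], 0.82), ([0.487, -0.285, 0.035], 0.8), ([0.758, -0.223, 0.029], 0.76), ([0.672, -0.213, 0.035], 0.66)]
side bottle4_center [([0.476, -0.196, 0.033], 0.5)]
side syrup [([0.595, 0.133, 0.05], 0.73), ([0.376, 0.353, 0.146], 0.56)]
side saucepan [([0.511, 0.467, 0.009], 0.9)]
side pear [([0.655, 0.392, 0.057], 0.72)]
side spatula [([0.65, -0.33, 0.005], 0.55)]
```

View pics/top0.png

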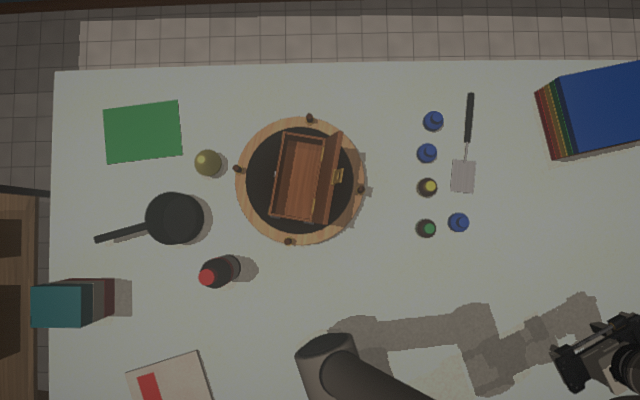

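View pics/side0.png

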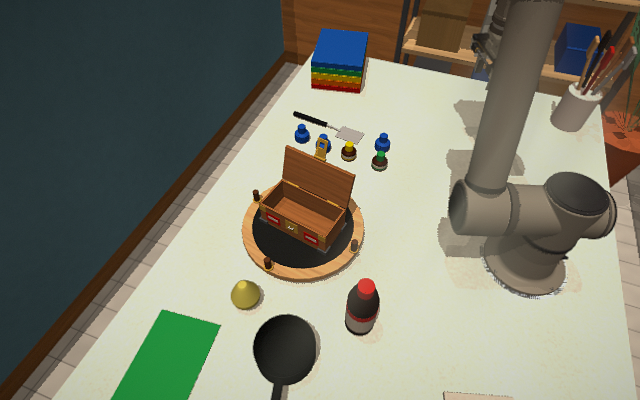

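Front faces +y, slightly +x (turntable ≈4.5 rad). The job's bottles are the yellow cap (428,187) and the green cap (427,229); the blue ones are look-alikes. In the top picture the knobs are at (310,118), (239,169), (290,240) and (361,189). The side view agrees: syrup at (362,308), saucepan and pear are on the +y side.

```bash
cat > h.py <<'E'
import numpy as np,cv2
from cell import *
def ray(cam,uv):
    c=get_calibration(cam);K=np.array(c['camera_matrix']);T=np.array(c['world_from_camera'])
    p=cv2.undistortPoints(np.array([[uv]],float),K,np.array(c['dist_coeffs']))[0,0]
    return T[:3,3],T[:3,:3]@np.array([p[0],-p[1],-1])
def pz(cam,uv,z):
    o,d=ray(cam,uv);return o+d*(z-o[2])/d[2]
def snap(cam,name,box=None,k=1):
    im=read_camera(cam)[:,:,::-1]
    if box: im=im[box[1]:box[3],box[0]:box[2]]
    cv2.imwrite('pics/'+name,cv2.resize(im,None,fx=k,fy=k,interpolation=cv2.INTER_CUBIC));return im
def st():
    s=observe();print(round(s['time'],2),np.round(s['tool_pos'],4),np.round(s['tool_rot'],3),np.round(s['qpos'],2),np.round(s['contact_force'],1),round(s['opening'],4),round(s['grip_force'],1))
def mv(dx,dy,dz):
    "world shift mm -> tool axes"
    from scipy.spatial.transform import Rotation as R
    return np.round(R.from_euler('xyz',observe()['tool_rot']).inv().apply([dx,dy,dz]),1)
E
python3 - <<'E'
from h import *
P=[pz('top',u,.08) for u in [(310,118),(239,169),(290,240),(361,189)]]
print(np.round(P,3));c=np.mean(P,0);print(c)
for p in P: print(np.linalg.norm(p-c),np.arctan2(p[1]-c[1],p[0]-c[0]))
print(pz('top',(430,186),.06),pz('top',(429,229),.06))
snap('top','k0.png',(220,100,380,250),4)
E
```

```text
[[ 0.766  0.098  0.08 ]
 [ 0.636  0.284  0.08 ]
 [ 0.451  0.154  0.08 ]
 [ 0.578 -0.03   0.08 ]]
[0.60765824 0.1265833  0.08      ]
0.16066926841319476 -0.17832879937668208
0.15984868476762906 1.3929689749286023
0.1591828760407993 2.9673467518648926
0.15920496148453936 -1.7579664447297318
[ 0.58437043 -0.21272405  0.06      ] [ 0.47204559 -0.20637435  0.06      ]
```

View pics/k0.png

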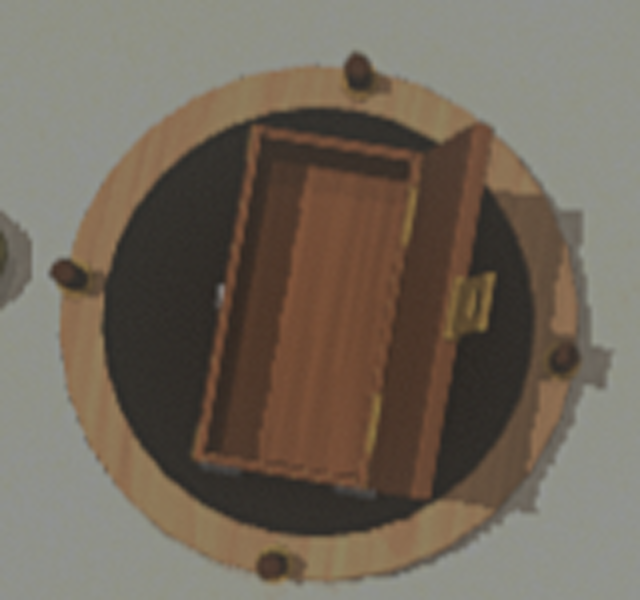

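The crop shows the knobs clearly, with the front (staple) on the left at 1.39 rad. The measured radius came out 5 mm small because the blobs' middles lie below the knob tops, so I'll redo it at mid height.

```bash
python3 - <<'E'
from h import *
for z in (.05,.062):
    P=[pz('top',(220+u/4,100+v/4),z) for u,v in [(358,71),(69,275),(273,567),(564,357)]]
    c=np.mean(P,0);print(np.round(c,4),[np.round((np.linalg.norm(p-c),np.arctan2(p[1]-c[1],p[0]-c[0])),4) for p in P])
P=[pz('top',(220+u/4,100+v/4),.08) for u,v in [(357,59),(62,270),(272,560),(566,352)]];c=np.mean(P,0);print(c,[np.linalg.norm(p-c) for p in P])
print(get_calibration('top')['world_from_camera'][:3])
st()
E
```

```text
[0.6103 0.1313 0.05  ] [array([ 0.1674, -0.1845]), array([0.167 , 1.3851]), array([0.1679, 2.9594]), array([ 0.1666, -1.7535])]
[0.6089 0.1304 0.062 ] [array([ 0.1654, -0.1845]), array([0.165 , 1.3851]), array([0.1659, 2.9594]), array([ 0.1646, -1.7535])]
[0.61150503 0.13025419 0.08      ] [np.float64(0.16572792766556055), np.float64(0.16523604287121207), np.float64(0.1631387539511556), np.float64(0.16437355493599073)]
[[-0.01788829  0.99822761 -0.05675962  0.49015665]
 [-0.99977993 -0.0184806  -0.00992769  0.06027441]
 [-0.01095904  0.05656954  0.99833851  1.07421602]]
1.85 [ 0.2316 -0.4712  0.2267] [ 3.142 -0.     0.457] [-1.26  0.34  1.52  0.    1.28 -0.15] [ 0.5 -0.1 -0.1] 0.0918 0.0
```

Request:
step_arm:
  commands:
    - {"translation": [23.6, -23.6, 0], "roll": 0}
    - {"translation": [23.6, -23.6, 0], "roll": 0}
    - {"translation": [23.6, -23.6, 0], "roll": 0}
    - {"translation": [23.6, -23.6, 0], "roll": 0}
    - {"translation": [23.6, -23.6, 0], "roll": 0}
    - {"translation": [23.6, -23.6, 0], "roll": 0}
    - {"translation": [23.6, -23.6, 0], "roll": 0}
    - {"translation": [23.6, -23.6, 0], "roll": 0}
    - {"translation": [23.6, -23.6, 0], "roll": 0}
    - {"translation": [23.6, -23.6, 0], "roll": 0}
    - {"translation": [23.6, -23.6, 0], "roll": 0}
    - {"translation": [23.6, -23.6, 0], "roll": 0}
    - {"translation": [23.6, -23.6, 0], "roll": 0}
    - {"translation": [23.6, -23.6, 0], "roll": 0}
    - {"translation": [23.6, -23.6, 0], "roll": 0}
    - {"translation": [23.6, -23.6, 0], "roll": 0}
    - {"translation": [23.6, -23.6, 0], "roll": 0}
    - {"translation": [23.6, -23.6, 0], "roll": 0}
    - {"translation": [23.6, -23.6, 0], "roll": 0}
    - {"translation": [23.6, -23.6, 0], "roll": 0}
  fingers: 0.5

```text
time: 3.52
tool_pos: [0.4472, 0.1625, 0.2268]
tool_rot: [3.141, -0.0, 0.457]
contact_force: [0.3, 0.3, -1.2]
opening: 0.0463
grip_force: 0.0
```

Request:
step_arm:
  commands:
    - {"translation": [0, 0, 0], "roll": 0.107}
    - {"translation": [0, 0, 0], "roll": 0.107}
    - {"translation": [0, 0, 0], "roll": 0.107}
    - {"translation": [0, 0, 0], "roll": 0.107}
    - {"translation": [0, 0, 0], "roll": 0.107}
    - {"translation": [0, 0, 0], "roll": 0.107}
    - {"translation": [0, 0, 0], "roll": 0}

```text
time: 4.1
tool_pos: [0.447, 0.1606, 0.2267]
tool_rot: [3.141, -0.0, -0.189]
contact_force: [0.1, -0.5, 0.9]
opening: 0.0458
grip_force: 0.0
```

```bash
python3 - <<'E'
from h import *
st();snap('wrist','w0.png')
c=get_calibration('wrist');print(np.round(c['world_from_camera'],3))
print(mv(1,0,0))
E
```

```text
4.1 [0.447  0.1606 0.2267] [ 3.141 -0.    -0.189] [ 0.18  0.25  1.65 -0.    1.24  1.94] [ 0.1 -0.5  0.9] 0.0458 0.0
[[-0.183  0.947  0.265  0.519]
 [-0.983 -0.176 -0.049  0.148]
 [ 0.    -0.269  0.963  0.386]
 [ 0.     0.     0.     1.   ]]
[ 1.  -0.2  0. ]
```

View pics/w0.png

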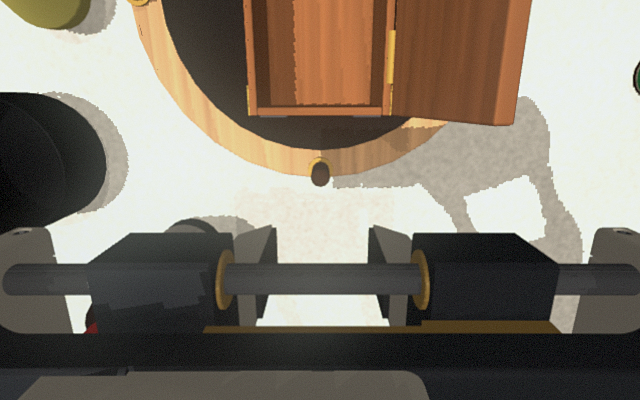

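The wrist view shows the knob between the fingers' columns, its top at about (321,180).

```bash
python3 - <<'E'
from h import *
print(pz('wrist',(321,179),.08),pz('wrist',(320,160),.04))
E
```

```text
[0.44587699 0.16226237 0.08      ] [0.45640081 0.16146194 0.04      ]
```

Request:
step_arm:
  commands:
    - {"translation": [0, -1, 17], "roll": 0}
    - {"translation": [0, 0, 17], "roll": 0}
    - {"translation": [0, 0, 17], "roll": 0}
    - {"translation": [0, 0, 17], "roll": 0}
    - {"translation": [0, 0, 17], "roll": 0}
    - {"translation": [0, 0, 17], "roll": 0}
    - {"translation": [0, 0, 17], "roll": 0}
    - {"translation": [0, 0, 17], "roll": 0}
    - {"translation": [0, 0, 17], "roll": 0}
    - {"translation": [0, 0, 17], "roll": 0}
    - {"translation": [0, 0, 0], "roll": 0}

```text
time: 5.07
tool_pos: [0.4454, 0.1612, 0.0542]
tool_rot: [3.14, 0.005, -0.182]
contact_force: [-1.7, -0.0, -1.0]
opening: 0.046
grip_force: 0.0
```

Request:
step_arm:
  commands:
    - {"translation": [0, 0, 0], "roll": 0}
    - {"translation": [0, 0, 0], "roll": 0}
    - {"translation": [0, 0, 0], "roll": 0}
    - {"translation": [0, 0, 0], "roll": 0}
    - {"translation": [0, 0, 0], "roll": 0}
    - {"translation": [0, 0, 0], "roll": 0}
  fingers: 0
  grip_force: 8

```text
time: 5.57
tool_pos: [0.4477, 0.1618, 0.0575]
tool_rot: [-3.141, -0.002, -0.185]
contact_force: [-1.1, 0.2, 4.7]
opening: 0.0178
grip_force: 8.0
```

Request:
step_arm:
  commands:
    - {"translation": [0.6, 14.5, 0], "roll": -0.0878}
    - {"translation": [0.6, 14.5, 0], "roll": -0.0878}
    - {"translation": [0.6, 14.5, 0], "roll": -0.0878}
    - {"translation": [0.6, 14.5, 0], "roll": -0.0878}
    - {"translation": [0.6, 14.5, 0], "roll": -0.0878}
    - {"translation": [0.6, 14.5, 0], "roll": -0.0878}
    - {"translation": [0.6, 14.5, 0], "roll": -0.0878}
    - {"translation": [0.6, 14.5, 0], "roll": -0.0878}
    - {"translation": [0.6, 14.5, 0], "roll": -0.0878}
    - {"translation": [0.6, 14.5, 0], "roll": -0.0878}

```text
time: 6.4
tool_pos: [0.4843, 0.0254, 0.0576]
tool_rot: [3.139, -0.004, 0.696]
contact_force: [6.6, 8.5, -0.7]
opening: 0.0179
grip_force: 8.0
```

Request:
step_arm:
  commands:
    - {"translation": [0.6, 14.5, 0], "roll": -0.0878}
    - {"translation": [0.6, 14.5, 0], "roll": -0.0878}
    - {"translation": [0.6, 14.5, 0], "roll": -0.0878}
    - {"translation": [0.6, 14.5, 0], "roll": -0.0878}
    - {"translation": [0.6, 14.5, 0], "roll": -0.0878}
    - {"translation": [0.6, 14.5, 0], "roll": -0.0878}
    - {"translation": [0.6, 14.5, 0], "roll": -0.0878}
    - {"translation": [0.6, 14.5, 0], "roll": -0.0878}
    - {"translation": [0.6, 14.5, 0], "roll": -0.0878}
    - {"translation": [0.6, 14.5, 0], "roll": -0.0878}
    - {"translation": [0, 0, 0], "roll": 0}
    - {"translation": [0, 0, 0], "roll": 0}

```text
time: 7.4
tool_pos: [0.6109, -0.033, 0.0576]
tool_rot: [3.139, -0.002, 1.572]
contact_force: [0.9, 5.9, 5.6]
opening: 0.0179
grip_force: 8.0
```

```bash
python3 - <<'E'
from h import *
st();snap('top','t1.png',(220,100,480,260),3)
E
```

```text
7.4 [ 0.6109 -0.033   0.0576] [ 3.139e+00 -2.000e-03  1.572e+00] [-0.18  0.67  1.48  0.    0.99 -0.18] [0.9 5.9 5.6] 0.0179 8.0
```

View pics/t1.png

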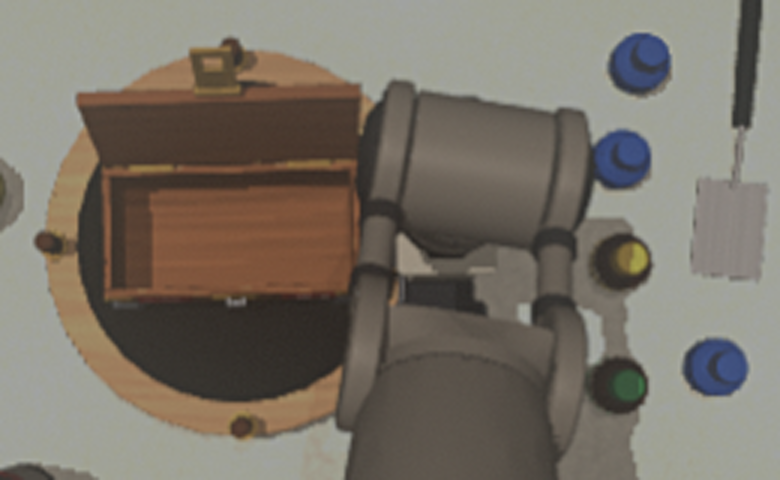

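Chest front now faces the robot, and both bottles are in place, with yellow at (632,258) and green at (629,385) in the crop. I'll release, rise and go above green, then measure the angle.

Request:
step_arm:
  commands:
    - {"translation": [0, 0, 0], "roll": 0}
    - {"translation": [0, 0, 0], "roll": 0}
    - {"translation": [0, 0, 0], "roll": 0}
    - {"translation": [0, 0, 0], "roll": 0}
    - {"translation": [0, 0, -16], "roll": 0}
    - {"translation": [0, 0, -16], "roll": 0}
    - {"translation": [0, 0, -16], "roll": 0}
    - {"translation": [0, 0, -16], "roll": 0}
    - {"translation": [0, 0, -16], "roll": 0}
    - {"translation": [0, 0, -16], "roll": 0}
    - {"translation": [0, 0, -16], "roll": 0}
    - {"translation": [0, 0, -16], "roll": 0}
    - {"translation": [0, 0, -16], "roll": 0}
  fingers: 0.55

```text
time: 8.53
tool_pos: [0.6089, -0.0349, 0.2014]
tool_rot: [-3.141, 0.0, 1.57]
contact_force: [0.3, -1.2, -0.5]
opening: 0.0502
grip_force: 0.0
```

Request:
step_arm:
  commands:
    - {"translation": [-16.7, -13.8, 0], "roll": 0}
    - {"translation": [-16.7, -13.8, 0], "roll": 0}
    - {"translation": [-16.7, -13.8, 0], "roll": 0}
    - {"translation": [-16.7, -13.8, 0], "roll": 0}
    - {"translation": [-16.7, -13.8, 0], "roll": 0}
    - {"translation": [-16.7, -13.8, 0], "roll": 0}
    - {"translation": [-16.7, -13.8, 0], "roll": 0}
    - {"translation": [-16.7, -13.8, 0], "roll": 0}
    - {"translation": [-16.7, -13.8, 0], "roll": 0}
    - {"translation": [-16.7, -13.8, 0], "roll": 0}
    - {"translation": [0, 0, 0], "roll": 0}

```text
time: 9.45
tool_pos: [0.4691, -0.2041, 0.2007]
tool_rot: [-3.14, 0.001, 1.568]
contact_force: [0.6, -1.3, -0.0]
opening: 0.0502
grip_force: 0.0
```

```bash
python3 - <<'E'
from h import *
st()
a=snap('top','t2.png',(225,95,375,255),4)
b=snap('wrist','w2.png')
A=cv2.resize(a,None,fx=3,fy=3);B=cv2.resize(b,(512,320))
o=np.zeros((480,800,3),np.uint8);o[:480,:300]=A[:480,75:375];
o[:320,300:800]=B[:,6:506]
im=cv2.resize(a,None,fx=2.6,fy=2.6,interpolation=cv2.INTER_CUBIC);o[:]=0;o[:416,:390]=im[:416,:390];o[:256,390:800]=cv2.resize(b,(410,256));cv2.imwrite('pics/m2.png',o)
for c in('top','wrist'):
  for n in ('bottle4_center','bottle3_center'):print(c,n,[(np.round(d['at'],3),round(d['confidence'],2)) for d in search_frame(c,n)[:4]])
E
```

```text
9.45 [ 0.4691 -0.2041  0.2007] [-3.140e+00  1.000e-03  1.568e+00] [-0.56  0.34  1.6  -0.    1.2  -0.56] [ 0.6 -1.3 -0. ] 0.0502 0.0
top bottle4_center [(array([ 0.47 , -0.198,  0.032]), 0.62)]
top bottle3_center [(array([ 0.674, -0.208,  0.035]), 0.8), (array([ 0.762, -0.229,  0.037]), 0.68), (array([ 0.584, -0.204,  0.031]), 0.51)]
wrist bottle4_center [(array([ 0.468, -0.2  ,  0.032]), 0.66)]
wrist bottle3_center [(array([ 0.578, -0.208,  0.033]), 0.92), (array([ 0.489, -0.278,  0.03 ]), 0.92), (array([ 0.757, -0.236,  0.026]), 0.9), (array([ 0.669, -0.212,  0.033]), 0.63)]
```

View pics/m2.png

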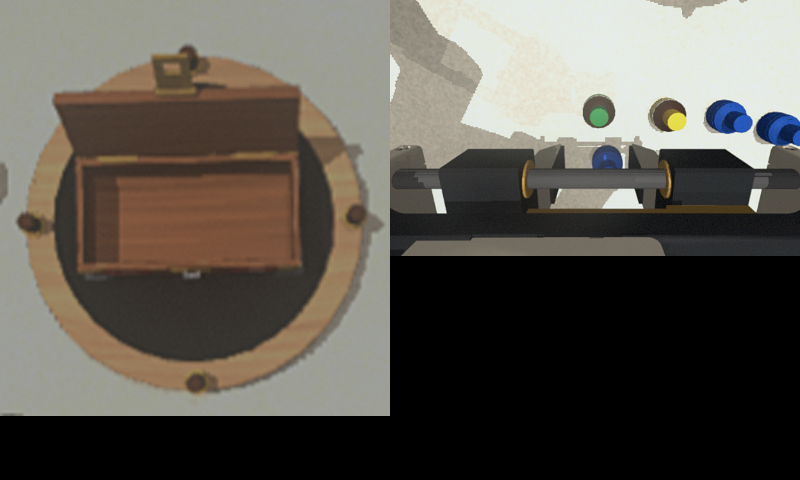

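The mosaic shows the knobs at (29,223), (195,383) and (355,214), and the chest looks square. In the wrist view the green cap is at (599,118) and the yellow cap at (677,121), next to the blue ones.

```bash
python3 - <<'E'
from h import *
P=[pz('top',(225+u/2.6,95+v/2.6),.062) for u,v in [(29,223),(195,383),(355,214),(188,54)]]
L,F,R_,B=P;print(np.round(P,4))
d=L-R_;print('LR angle',np.arctan2(d[0],d[1])*-1, 'c',(L+R_)/2,np.linalg.norm(d)/2)
d=B-F;print('FB angle',np.arctan2(d[1],d[0]),(B+F)/2)
f=640/410
for u,v in [(599,118),(677,121)]: print(pz('wrist',((u-390)*f,v*400/256),.06))
E
```

```text
[[ 0.6076  0.2956  0.062 ]
 [ 0.4438  0.13    0.062 ]
 [ 0.6103 -0.0336  0.062 ]
 [ 0.7775  0.1323  0.062 ]]
LR angle 0.008256845289363943 c [0.60893461 0.13100572 0.062     ] 0.1646271100578783
FB angle 0.007034080941622334 [0.6106422  0.13113969 0.062     ]
[ 0.47564469 -0.20583498  0.06      ]
[ 0.58721684 -0.21025284  0.06      ]
```

Request:
step_arm:
  commands:
    - {"translation": [0, 4, 16], "roll": 0}
    - {"translation": [0, 0, 16], "roll": 0}
    - {"translation": [0, 0, 16], "roll": 0}
    - {"translation": [0, 0, 16], "roll": 0}
    - {"translation": [0, 0, 16], "roll": 0}
    - {"translation": [0, 0, 16], "roll": 0}
    - {"translation": [0, 0, 16], "roll": 0}
    - {"translation": [0, 0, 16], "roll": 0}
    - {"translation": [0, 0, 16], "roll": 0}
    - {"translation": [0, 0, 16], "roll": 0}
    - {"translation": [0, 0, 0], "roll": 0}

```text
time: 10.67
tool_pos: [0.474, -0.2, 0.038]
tool_rot: [-3.137, -0.003, 1.572]
contact_force: [-0.4, 1.2, 0.4]
opening: 0.0507
grip_force: 0.0
```

Request:
step_arm:
  commands:
    - {"translation": [0, 0, 0], "roll": 0}
    - {"translation": [0, 0, 0], "roll": 0}
    - {"translation": [0, 0, 0], "roll": 0}
    - {"translation": [0, 0, 0], "roll": 0}
    - {"translation": [0, 0, 0], "roll": 0}
    - {"translation": [0, 0, 0], "roll": 0}
  fingers: 0
  grip_force: 15

```text
time: 11.17
tool_pos: [0.4756, -0.2018, 0.0416]
tool_rot: [3.14, 0.001, 1.571]
contact_force: [-1.3, 1.0, 5.5]
opening: 0.0278
grip_force: 15.0
```

Request:
step_arm:
  commands:
    - {"translation": [0, 0, -11], "roll": 0}
    - {"translation": [0, 0, -11], "roll": 0.1121}
    - {"translation": [0, 0, -11], "roll": 0.1121}
    - {"translation": [0, 0, -11], "roll": 0.1121}
    - {"translation": [0, 0, -11], "roll": 0.1121}
    - {"translation": [0, 0, -11], "roll": 0.1121}
    - {"translation": [0, 0, -11], "roll": 0.1121}
    - {"translation": [0, 0, -11], "roll": 0.1121}
    - {"translation": [0, 0, -11], "roll": 0.1121}
    - {"translation": [0, 0, -11], "roll": 0.1121}
    - {"translation": [0, 0, -11], "roll": 0.1121}
    - {"translation": [0, 0, -11], "roll": 0.1121}
    - {"translation": [0, 0, -11], "roll": 0.1121}
    - {"translation": [0, 0, -11], "roll": 0.1121}
    - {"translation": [0, 0, -11], "roll": 0.1121}
    - {"translation": [0, 0, 0], "roll": 0}

```text
time: 12.5
tool_pos: [0.476, -0.2021, 0.2077]
tool_rot: [3.14, -0.003, -0.003]
contact_force: [0.6, -0.4, -1.8]
opening: 0.0274
grip_force: 15.0
```

Request:
step_arm:
  commands:
    - {"translation": [10.2, -23.7, 0], "roll": 0}
    - {"translation": [10.2, -23.7, 0], "roll": 0}
    - {"translation": [10.2, -23.7, 0], "roll": 0}
    - {"translation": [10.2, -23.7, 0], "roll": 0}
    - {"translation": [10.2, -23.7, 0], "roll": 0}
    - {"translation": [10.2, -23.7, 0], "roll": 0}
    - {"translation": [10.2, -23.7, 0], "roll": 0}
    - {"translation": [10.2, -23.7, 0], "roll": 0}
    - {"translation": [10.2, -23.7, 0], "roll": 0}
    - {"translation": [10.2, -23.7, 0], "roll": 0}
    - {"translation": [10.2, -23.7, 0], "roll": 0}
    - {"translation": [10.2, -23.7, 0], "roll": 0}
    - {"translation": [0, 0, 0], "roll": 0}
    - {"translation": [0, 0, 0], "roll": 0}

```text
time: 13.67
tool_pos: [0.5969, 0.0841, 0.2044]
tool_rot: [3.141, 0.002, 0.007]
contact_force: [-0.7, 0.3, -2.0]
opening: 0.0274
grip_force: 15.0
```

```bash
python3 - <<'E'
from h import *
st();a=snap('side','s3.png',(200,80,460,290),3)
E
```

```text
13.67 [0.5969 0.0841 0.2044] [3.141e+00 2.000e-03 7.000e-03] [ 0.01  0.5   1.33 -0.    1.31  1.58] [-0.7  0.3 -2. ] 0.0274 15.0
```

View pics/s3.png

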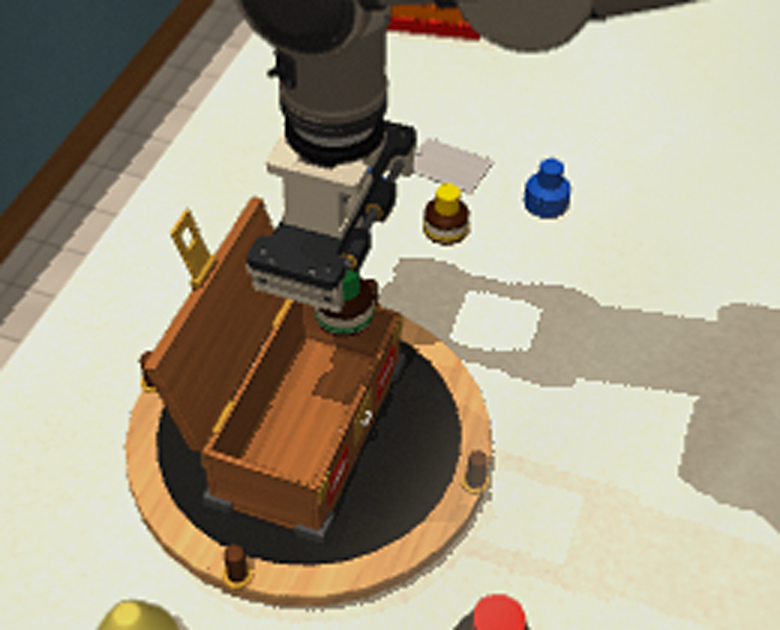

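The green bottle hangs over the right end of the chest, with the gripper clear of the lid. Lowering it.

Request:
step_arm:
  commands:
    - {"translation": [0, 2, 11.6], "roll": 0}
    - {"translation": [0, 0, 11.6], "roll": 0}
    - {"translation": [0, 0, 11.6], "roll": 0}
    - {"translation": [0, 0, 11.6], "roll": 0}
    - {"translation": [0, 0, 11.6], "roll": 0}
    - {"translation": [0, 0, 11.6], "roll": 0}
    - {"translation": [0, 0, 11.6], "roll": 0}
    - {"translation": [0, 0, 11.6], "roll": 0}
    - {"translation": [0, 0, 11.6], "roll": 0}
    - {"translation": [0, 0, 11.6], "roll": 0}
    - {"translation": [0, 0, 0], "roll": 0}
    - {"translation": [0, 0, 0], "roll": 0}

```text
time: 14.72
tool_pos: [0.5968, 0.0801, 0.0892]
tool_rot: [3.141, 0.001, 0.001]
contact_force: [-0.1, 1.1, -1.8]
opening: 0.0276
grip_force: 15.0
```

Request:
step_arm:
  commands:
    - {"translation": [0, 0, 0], "roll": 0}
    - {"translation": [0, 0, 0], "roll": 0}
    - {"translation": [0, 0, 0], "roll": 0}
    - {"translation": [0, 0, 0], "roll": 0}
    - {"translation": [0, 0, -14], "roll": 0}
    - {"translation": [0, 0, -14], "roll": 0}
    - {"translation": [0, 0, -14], "roll": 0}
    - {"translation": [0, 0, -14], "roll": 0}
    - {"translation": [0, 0, -14], "roll": 0}
    - {"translation": [0, 0, -14], "roll": 0}
    - {"translation": [0, 0, -14], "roll": 0}
    - {"translation": [0, 0, -14], "roll": 0}
  fingers: 0.5

```text
time: 15.72
tool_pos: [0.5972, 0.081, 0.2027]
tool_rot: [3.141, -0.001, 0.002]
contact_force: [-0.4, 0.0, 0.1]
opening: 0.0458
grip_force: 0.0
```

Request:
step_arm:
  commands:
    - {"translation": [-1.1, 24, 0], "roll": 0}
    - {"translation": [-1.1, 24, 0], "roll": 0}
    - {"translation": [-1.1, 24, 0], "roll": 0}
    - {"translation": [-1.1, 24, 0], "roll": 0}
    - {"translation": [-1.1, 24, 0], "roll": 0}
    - {"translation": [-1.1, 24, 0], "roll": 0}
    - {"translation": [-1.1, 24, 0], "roll": 0}
    - {"translation": [-1.1, 24, 0], "roll": 0}
    - {"translation": [-1.1, 24, 0], "roll": 0}
    - {"translation": [-1.1, 24, 0], "roll": 0}
    - {"translation": [-1.1, 24, 0], "roll": 0}
    - {"translation": [-1.1, 24, 0], "roll": 0}
    - {"translation": [0, 0, 0], "roll": 0}
    - {"translation": [0, 0, 0], "roll": 0}

```text
time: 16.88
tool_pos: [0.5842, -0.208, 0.2017]
tool_rot: [-3.142, -0.0, -0.001]
contact_force: [-0.0, 0.1, 0.4]
opening: 0.0457
grip_force: 0.0
```

```bash
python3 - <<'E'
from h import *
st()
a=snap('top','t4.png',(225,95,485,255),1)
b=snap('wrist','w4.png')
o=np.zeros((492,800,3),np.uint8);o[:246,:400]=cv2.resize(a,(400,246),interpolation=cv2.INTER_CUBIC);o[246:,:400]=cv2.resize(b,(400,246));
s=snap('side','s4.png',(220,100,420,290),1);o[:380,400:]=cv2.resize(s,(400,380),interpolation=cv2.INTER_CUBIC)
cv2.imwrite('pics/m4.png',o)
for n in ('bottle3_center',):
  for c in('top','wrist'):print(c,n,[(np.round(d['at'],3),round(d['confidence'],2)) for d in search_frame(c,n)[:5]])
b=b.astype(int)
for nm,im in(('wrist',b),):
  m=(im[:,:,2]>150)&(im[:,:,1]>130)&(im[:,:,0]<90)
  n,l,s_,c=cv2.connectedComponentsWithStats(m.astype(np.uint8))
  for i in range(1,n):
    if s_[i,4]>60: print(nm,s_[i],c[i],pz(nm,c[i],.055))
E
```

```text
16.88 [ 0.5842 -0.208   0.2017] [-3.142e+00 -0.000e+00 -1.000e-03] [-0.47  0.54  1.28  0.    1.32  1.11] [-0.   0.1  0.4] 0.0457 0.0
top bottle3_center [(array([ 0.764, -0.233,  0.039]), 0.67), (array([ 0.678, -0.209,  0.036]), 0.59), (array([ 0.563, -0.205,  0.029]), 0.44)]
wrist bottle3_center [(array([ 0.676, -0.217,  0.032]), 0.69), (array([ 0.516, -0.296,  0.011]), 0.67), (array([ 0.593, -0.211,  0.032]), 0.65)]
wrist [316 163  29  29 651] [329.72196621 177.21812596] [ 0.58492193 -0.21258717  0.055     ]
```

View pics/m4.png

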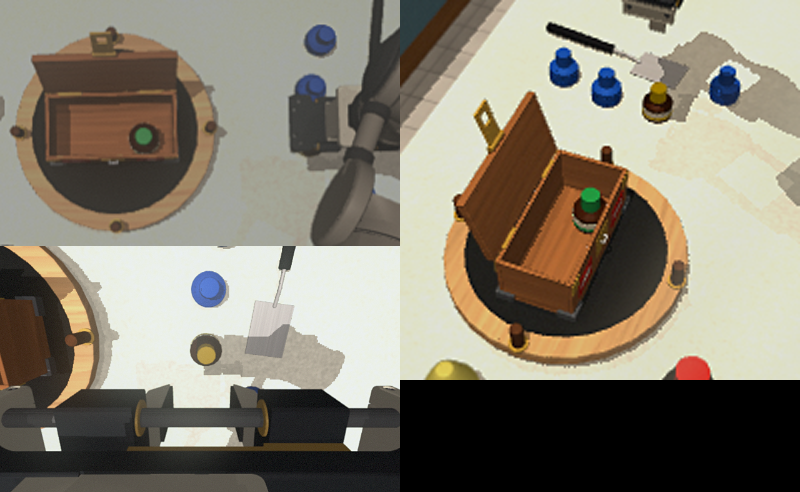

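Green stands upright in the chest (mosaic (590,205)). The yellow cap is still in place, with its wrist-image centroid giving (0.585,-0.2125). Descend and grip.

Request:
step_arm:
  commands:
    - {"translation": [0, 4, 16.1], "roll": 0}
    - {"translation": [0, 0, 16.1], "roll": 0}
    - {"translation": [0, 0, 16.1], "roll": 0}
    - {"translation": [0, 0, 16.1], "roll": 0}
    - {"translation": [0, 0, 16.1], "roll": 0}
    - {"translation": [0, 0, 16.1], "roll": 0}
    - {"translation": [0, 0, 16.1], "roll": 0}
    - {"translation": [0, 0, 16.1], "roll": 0}
    - {"translation": [0, 0, 16.1], "roll": 0}
    - {"translation": [0, 0, 16.1], "roll": 0}
    - {"translation": [0, 0, 0], "roll": 0}
    - {"translation": [0, 0, 0], "roll": 0}

```text
time: 18.13
tool_pos: [0.5842, -0.2101, 0.0403]
tool_rot: [-3.141, 0.001, 0.002]
contact_force: [0.4, -0.1, 0.2]
opening: 0.0459
grip_force: 0.0
```

Request:
step_arm:
  commands:
    - {"translation": [0, 0, 0], "roll": 0}
    - {"translation": [0, 0, 0], "roll": 0}
    - {"translation": [0, 0, 0], "roll": 0}
    - {"translation": [0, 0, 0], "roll": 0}
    - {"translation": [0, 0, 0], "roll": 0}
    - {"translation": [0, 0, 0], "roll": 0}
  fingers: 0
  grip_force: 15

```text
time: 18.63
tool_pos: [0.5852, -0.2116, 0.0419]
tool_rot: [3.14, -0.002, 0.001]
contact_force: [0.0, -1.5, 5.0]
opening: 0.0277
grip_force: 15.0
```

Request:
step_arm:
  commands:
    - {"translation": [0, 0, -16.5], "roll": 0}
    - {"translation": [0, 0, -16.5], "roll": 0}
    - {"translation": [0, 0, -16.5], "roll": 0}
    - {"translation": [0, 0, -16.5], "roll": 0}
    - {"translation": [0, 0, -16.5], "roll": 0}
    - {"translation": [0, 0, -16.5], "roll": 0}
    - {"translation": [0, 0, -16.5], "roll": 0}
    - {"translation": [0, 0, -16.5], "roll": 0}
    - {"translation": [0, 0, -16.5], "roll": 0}
    - {"translation": [0, 0, -16.5], "roll": 0}
    - {"translation": [0, 0, 0], "roll": 0}

```text
time: 19.55
tool_pos: [0.5855, -0.2115, 0.2088]
tool_rot: [3.139, -0.004, 0.001]
contact_force: [1.2, -0.1, -0.9]
opening: 0.0275
grip_force: 15.0
```

Request:
step_arm:
  commands:
    - {"translation": [0.7, -24.6, 0], "roll": 0}
    - {"translation": [0.7, -24.6, 0], "roll": 0}
    - {"translation": [0.7, -24.6, 0], "roll": 0}
    - {"translation": [0.7, -24.6, 0], "roll": 0}
    - {"translation": [0.7, -24.6, 0], "roll": 0}
    - {"translation": [0.7, -24.6, 0], "roll": 0}
    - {"translation": [0.7, -24.6, 0], "roll": 0}
    - {"translation": [0.7, -24.6, 0], "roll": 0}
    - {"translation": [0.7, -24.6, 0], "roll": 0}
    - {"translation": [0.7, -24.6, 0], "roll": 0}
    - {"translation": [0.7, -24.6, 0], "roll": 0}
    - {"translation": [0.7, -24.6, 0], "roll": 0}
    - {"translation": [0.7, -24.6, 0], "roll": 0}
    - {"translation": [0.7, -24.6, 0], "roll": 0}
    - {"translation": [0.7, -24.6, 0], "roll": 0}
    - {"translation": [0.7, -24.6, 0], "roll": 0}
    - {"translation": [0, 0, 0], "roll": 0}
    - {"translation": [0, 0, 0], "roll": 0}

```text
time: 21.05
tool_pos: [0.5941, 0.1837, 0.204]
tool_rot: [3.141, 0.003, 0.004]
contact_force: [0.3, -0.8, -2.6]
opening: 0.0275
grip_force: 15.0
```

Request:
step_arm:
  commands:
    - {"translation": [2, 2, 11.6], "roll": 0}
    - {"translation": [0, 0, 11.6], "roll": 0}
    - {"translation": [0, 0, 11.6], "roll": 0}
    - {"translation": [0, 0, 11.6], "roll": 0}
    - {"translation": [0, 0, 11.6], "roll": 0}
    - {"translation": [0, 0, 11.6], "roll": 0}
    - {"translation": [0, 0, 11.6], "roll": 0}
    - {"translation": [0, 0, 11.6], "roll": 0}
    - {"translation": [0, 0, 11.6], "roll": 0}
    - {"translation": [0, 0, 11.6], "roll": 0}
    - {"translation": [0, 0, 0], "roll": 0}
    - {"translation": [0, 0, 0], "roll": 0}

```text
time: 22.05
tool_pos: [0.5968, 0.1801, 0.0887]
tool_rot: [3.141, 0.001, 0.001]
contact_force: [-0.9, 0.8, -1.1]
opening: 0.0278
grip_force: 15.0
```

Request:
step_arm:
  commands:
    - {"translation": [0, 0, 0], "roll": 0}
    - {"translation": [0, 0, 0], "roll": 0}
    - {"translation": [0, 0, 0], "roll": 0}
    - {"translation": [0, 0, 0], "roll": 0}
    - {"translation": [0, 0, -14], "roll": 0}
    - {"translation": [0, 0, -14], "roll": 0}
    - {"translation": [0, 0, -14], "roll": 0}
    - {"translation": [0, 0, -14], "roll": 0}
    - {"translation": [0, 0, -14], "roll": 0}
    - {"translation": [0, 0, -14], "roll": 0}
    - {"translation": [0, 0, -14], "roll": 0}
    - {"translation": [0, 0, -14], "roll": 0}
  fingers: 0.5

```text
time: 23.05
tool_pos: [0.5971, 0.1806, 0.2027]
tool_rot: [3.142, -0.001, 0.002]
contact_force: [-0.7, -0.8, 0.4]
opening: 0.0459
grip_force: 0.0
```

Request:
step_arm:
  commands:
    - {"translation": [0, 0, -15], "roll": 0}
    - {"translation": [0, 0, -15], "roll": 0}
    - {"translation": [0, 0, -15], "roll": 0}
    - {"translation": [0, 0, -15], "roll": 0}
    - {"translation": [0, 0, -15], "roll": 0}
    - {"translation": [0, 0, -15], "roll": -0.1122}
    - {"translation": [0, 0, -10], "roll": -0.1122}
    - {"translation": [0, 0, 0], "roll": -0.1122}
    - {"translation": [0, 0, 0], "roll": -0.1122}
    - {"translation": [0, 0, 0], "roll": -0.1122}
    - {"translation": [0, 0, 0], "roll": -0.1122}
    - {"translation": [0, 0, 0], "roll": -0.1122}
    - {"translation": [0, 0, 0], "roll": -0.1122}
    - {"translation": [0, 0, 0], "roll": -0.1122}
    - {"translation": [0, 0, 0], "roll": -0.1122}
    - {"translation": [0, 0, 0], "roll": -0.1122}
    - {"translation": [0, 0, 0], "roll": -0.1122}
    - {"translation": [0, 0, 0], "roll": -0.1122}
    - {"translation": [0, 0, 0], "roll": -0.1122}
  fingers: 0

```text
time: 24.63
tool_pos: [0.597, 0.1806, 0.302]
tool_rot: [3.141, 0.0, 1.578]
contact_force: [-1.0, -0.8, 0.5]
opening: 0.0006
grip_force: 0.0
```

Request:
step_arm:
  commands:
    - {"translation": [-11.5, 13.8, 0], "roll": 0}
    - {"translation": [-11.5, 13.8, 0], "roll": 0}
    - {"translation": [-11.5, 13.8, 0], "roll": 0}
    - {"translation": [-11.5, 13.8, 0], "roll": 0}
    - {"translation": [-11.5, 13.8, 0], "roll": 0}
    - {"translation": [-11.5, 13.8, 0], "roll": 0}
    - {"translation": [-11.5, 13.8, 0], "roll": 0}
    - {"translation": [-11.5, 13.8, 0], "roll": 0}
    - {"translation": [-11.5, 13.8, 0], "roll": 0}
    - {"translation": [-11.5, 13.8, 0], "roll": 0}
    - {"translation": [0, 0, 0], "roll": 0}
    - {"translation": [0, 0, 0], "roll": 0}

```text
time: 25.63
tool_pos: [0.7354, 0.0652, 0.3008]
tool_rot: [-3.141, -0.0, 1.571]
contact_force: [-0.9, 0.2, -0.2]
opening: 0.0006
grip_force: 0.0
```

```bash
python3 - <<'E'
from h import *
st();a=snap('side','s5.png',(200,20,460,290),1)
cv2.imwrite('pics/s5.png',cv2.resize(a,(578,600),interpolation=cv2.INTER_CUBIC))
for n in ('lid_edge','hasp_tip'):print(n,[(np.round(d['at'],3),round(d['confidence'],2)) for d in search_frame('side',n)[:3]])
E
```

```text
25.63 [0.7354 0.0652 0.3008] [-3.141 -0.     1.571] [-0.02  0.77  0.59  0.    1.78 -0.02] [-0.9  0.2 -0.2] 0.0006 0.0
lid_edge [(array([0.683, 0.148, 0.182]), 0.66)]
hasp_tip [(array([0.705, 0.138, 0.249]), 0.69)]
```

View pics/s5.png

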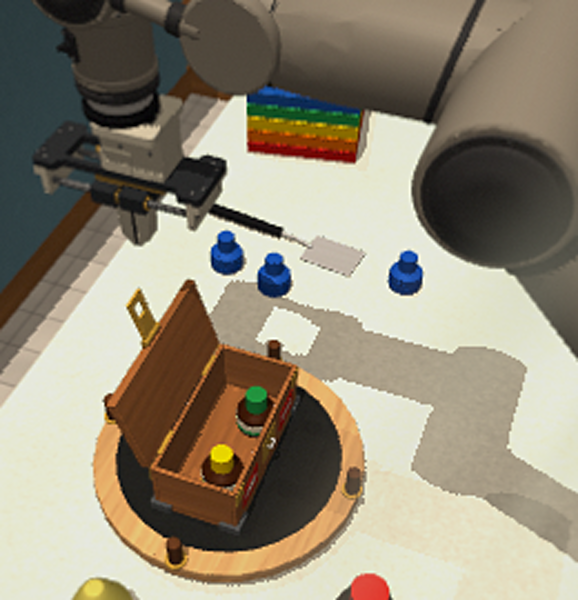

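Both bottles stand in the chest at (222,465) and (257,410), and the gripper is behind the lid, clear of the hasp. Descend, then push the lid.

Request:
step_arm:
  commands:
    - {"translation": [0, 0, 12.2], "roll": 0}
    - {"translation": [0, 0, 12.2], "roll": 0}
    - {"translation": [0, 0, 12.2], "roll": 0}
    - {"translation": [0, 0, 12.2], "roll": 0}
    - {"translation": [0, 0, 12.2], "roll": 0}
    - {"translation": [0, 0, 12.2], "roll": 0}
    - {"translation": [0, 0, 12.2], "roll": 0}
    - {"translation": [0, 0, 12.2], "roll": 0}
    - {"translation": [0, 0, 12.2], "roll": 0}
    - {"translation": [0, 0, 12.2], "roll": 0}
    - {"translation": [0, 0, 0], "roll": 0}

```text
time: 26.7
tool_pos: [0.7335, 0.0668, 0.1774]
tool_rot: [-3.137, -0.0, 1.573]
contact_force: [0.0, 0.5, -0.7]
opening: 0.0009
grip_force: 0.0
```

Request:
step_arm:
  commands:
    - {"translation": [0, -4, 0], "roll": 0}
    - {"translation": [0, -4, 0], "roll": 0}
    - {"translation": [0, -4, 0], "roll": 0}
    - {"translation": [0, -4, 0], "roll": 0}
    - {"translation": [0, -4, 0], "roll": 0}
    - {"translation": [0, -4, 0], "roll": 0}
    - {"translation": [0, -4, 0], "roll": 0}
    - {"translation": [0, -4, 0], "roll": 0}
    - {"translation": [0, -4, 0], "roll": 0}
    - {"translation": [0, -4, 0], "roll": 0}
    - {"translation": [0, -4, 0], "roll": 0}
    - {"translation": [0, -4, 0], "roll": 0}

```text
time: 27.7
tool_pos: [0.6867, 0.0657, 0.1795]
tool_rot: [-3.141, 0.0, 1.572]
contact_force: [1.8, 0.4, 0.9]
opening: 0.0004
grip_force: 0.9
```

Request:
step_arm:
  commands:
    - {"translation": [0, -4, 0], "roll": 0}
    - {"translation": [0, -4, 0], "roll": 0}
    - {"translation": [0, -4, 0], "roll": 0}
    - {"translation": [0, -4, 0], "roll": 0}
    - {"translation": [0, -4, 0], "roll": 0}
    - {"translation": [0, -4, 0], "roll": 0}
    - {"translation": [0, -4, 0], "roll": 0}
    - {"translation": [0, -4, 0], "roll": 0}
    - {"translation": [0, -4, 0], "roll": 0}
    - {"translation": [0, -4, 0], "roll": 0}
    - {"translation": [0, -4, 0], "roll": 0}
    - {"translation": [0, -4, 0], "roll": 0}
    - {"translation": [0, -4, 0], "roll": 0}
    - {"translation": [0, 0, 0], "roll": 0}
    - {"translation": [0, 0, 0], "roll": 0}
    - {"translation": [0, 0, 0], "roll": 0}
    - {"translation": [0, 0, 0], "roll": 0}

```text
time: 29.12
tool_pos: [0.6354, 0.0656, 0.1797]
tool_rot: [3.141, 0.0, 1.572]
contact_force: [0.4, -0.3, 0.1]
opening: 0.0004
grip_force: 0.0
```

Request:
step_arm:
  commands:
    - {"translation": [0, 0, -12], "roll": 0}
    - {"translation": [0, 0, -12], "roll": 0}
    - {"translation": [0, 0, -12], "roll": 0}
    - {"translation": [0, 0, -12], "roll": 0}
    - {"translation": [0, 0, -12], "roll": 0.1122}
    - {"translation": [0, 0, -12], "roll": 0.1122}
    - {"translation": [0, 0, -12], "roll": 0.1122}
    - {"translation": [0, 0, -12], "roll": 0.1122}
    - {"translation": [0, 0, 0], "roll": 0.1122}
    - {"translation": [0, 0, 0], "roll": 0.1122}
    - {"translation": [0, 0, 0], "roll": 0.1122}
    - {"translation": [0, 0, 0], "roll": 0.1122}
    - {"translation": [0, 0, 0], "roll": 0.1122}
    - {"translation": [0, 0, 0], "roll": 0.1122}
    - {"translation": [0, 0, 0], "roll": 0.1122}
    - {"translation": [0, 0, 0], "roll": 0.1122}
    - {"translation": [0, 0, 0], "roll": 0.1122}
    - {"translation": [0, 0, 0], "roll": 0.1122}
    - {"translation": [0, 0, 0], "roll": 0}

```text
time: 30.7
tool_pos: [0.6354, 0.0656, 0.2756]
tool_rot: [3.141, 0.0, -0.003]
contact_force: [0.4, -0.7, -0.0]
opening: 0.0006
grip_force: 0.0
```

Request:
step_arm:
  commands:
    - {"translation": [-16.5, -8, 0], "roll": 0}
    - {"translation": [-16.5, -8, 0], "roll": 0}
    - {"translation": [-16.5, -8, 0], "roll": 0}
    - {"translation": [-16.5, -8, 0], "roll": 0}
    - {"translation": [-16.5, -8, 0], "roll": 0}
    - {"translation": [-16.5, -8, 0], "roll": 0}
    - {"translation": [-16.5, -8, 0], "roll": 0}
    - {"translation": [-16.5, -8, 0], "roll": 0}
    - {"translation": [0, 0, 0], "roll": 0}
    - {"translation": [0, 0, 0], "roll": 0}

```text
time: 31.53
tool_pos: [0.5032, 0.1297, 0.2762]
tool_rot: [3.141, -0.001, 0.005]
contact_force: [0.5, 0.4, -0.3]
opening: 0.0008
grip_force: 0.0
```

```bash
python3 - <<'E'
from h import *
st()
a=snap('side','s6.png',(220,110,400,290),1);b=snap('wrist','w6.png')
o=np.zeros((400,800,3),np.uint8);o[:,:400]=cv2.resize(a,(400,400),interpolation=cv2.INTER_CUBIC);o[:250,400:]=cv2.resize(b,(400,250),interpolation=cv2.INTER_AREA);cv2.imwrite('pics/m6.png',o)
for c in('side','wrist'):
  for n in ('hasp_tip','lid_edge'):print(c,n,[(np.round(d['at'],3),round(d['confidence'],2)) for d in search_frame(c,n)[:3]])
E
```

```text
31.53 [0.5032 0.1297 0.2762] [ 3.141e+00 -1.000e-03  5.000e-03] [ 0.1   0.3   1.45 -0.    1.39  1.67] [ 0.5  0.4 -0.3] 0.0008 0.0
side hasp_tip [(array([0.525, 0.136, 0.125]), 0.64)]
side lid_edge [(array([0.605, 0.146, 0.133]), 0.61)]
wrist hasp_tip [(array([0.528, 0.131, 0.126]), 0.81)]
wrist lid_edge [(array([0.601, 0.133, 0.132]), 0.85)]
```

View pics/m6.png

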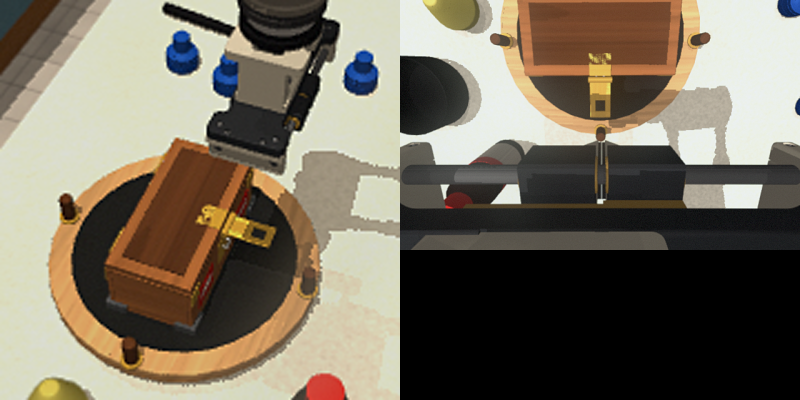

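The lid is shut and the hasp sticks straight out (mosaic (250,230)). The tool is above the hasp; next press it down, then sweep toward the chest.

Request:
step_arm:
  commands:
    - {"translation": [1, -1, 15], "roll": 0}
    - {"translation": [0, 0, 15], "roll": 0}
    - {"translation": [0, 0, 15], "roll": 0}
    - {"translation": [0, 0, 15], "roll": 0}
    - {"translation": [0, 0, 15], "roll": 0}
    - {"translation": [0, 0, 15], "roll": 0}
    - {"translation": [0, 0, 15], "roll": 0}
    - {"translation": [0, 0, 15], "roll": 0}
    - {"translation": [0, 0, 15], "roll": 0}
    - {"translation": [0, 0, 10], "roll": 0}
    - {"translation": [0, 0, 10], "roll": 0}
    - {"translation": [0, 0, 8], "roll": 0}
    - {"translation": [0, 0, 8], "roll": 0}
    - {"translation": [0, 0, 8], "roll": 0}
    - {"translation": [0, 0, 0], "roll": 0}

```text
time: 33.08
tool_pos: [0.5034, 0.1303, 0.0953]
tool_rot: [3.141, 0.002, 0.001]
contact_force: [-0.4, 0.1, -0.3]
opening: 0.0003
grip_force: 0.0
```

Request:
step_arm:
  commands:
    - {"translation": [4, 0, 0], "roll": 0}
    - {"translation": [4, 0, 0], "roll": 0}
    - {"translation": [4, 0, 0], "roll": 0}
    - {"translation": [4, 0, 0], "roll": 0}
    - {"translation": [4, 0, 0], "roll": 0}
    - {"translation": [4, 0, 0], "roll": 0}
    - {"translation": [4, 0, 0], "roll": 0}
    - {"translation": [2, 0, 0], "roll": 0}
    - {"translation": [0, 0, 0], "roll": 0}

```text
time: 33.83
tool_pos: [0.5348, 0.1304, 0.0967]
tool_rot: [3.142, -0.001, 0.001]
contact_force: [-0.7, 0.7, -0.1]
opening: 0.0006
grip_force: 0.0
```

Request:
step_arm:
  commands:
    - {"translation": [1.5, 0, 0], "roll": 0}
    - {"translation": [1.5, 0, 0], "roll": 0}
    - {"translation": [1, 0, 0], "roll": 0}
    - {"translation": [0, 0, 0], "roll": 0}

```text
time: 34.17
tool_pos: [0.5366, 0.1305, 0.0966]
tool_rot: [3.141, 0.004, 0.002]
contact_force: [-6.0, -0.9, 3.2]
opening: 0.0004
grip_force: 3.1
```

Request:
step_arm:
  commands:
    - {"translation": [1, 0, 0], "roll": 0}
    - {"translation": [1, 0, 0], "roll": 0}
    - {"translation": [0, 0, 0], "roll": 0}

```text
time: 34.42
tool_pos: [0.5367, 0.1305, 0.0965]
tool_rot: [3.141, 0.008, 0.002]
contact_force: [-14.0, -0.7, 9.5]
opening: 0.0004
grip_force: 6.6
```

Firm stop. Back off, rise, and move toward knob_left on the +y side.

Request:
step_arm:
  commands:
    - {"translation": [-8, 0, 0], "roll": 0}
    - {"translation": [-12, 0, 0], "roll": 0}
    - {"translation": [-15, 0, 0], "roll": 0}
    - {"translation": [0, 0, -18], "roll": 0}
    - {"translation": [0, 0, -18], "roll": 0}
    - {"translation": [0, 0, -18], "roll": 0}
    - {"translation": [0, 0, -18], "roll": 0}
    - {"translation": [0, 0, -18], "roll": 0}
    - {"translation": [0, 0, -18], "roll": 0}
    - {"translation": [0, 0, 0], "roll": 0}
  fingers: 0.5

```text
time: 35.25
tool_pos: [0.5073, 0.1307, 0.2085]
tool_rot: [-3.141, -0.008, 0.001]
contact_force: [-0.2, 0.6, -0.6]
opening: 0.0458
grip_force: 0.0
```

```bash
python3 - <<'E'
from h import *
st()
a=snap('side','s7.png',(220,110,400,290),1);b=snap('wrist','w7.png')
o=np.zeros((400,800,3),np.uint8);o[:,:400]=cv2.resize(a,(400,400),interpolation=cv2.INTER_CUBIC);o[:250,400:]=cv2.resize(b,(400,250),interpolation=cv2.INTER_AREA);cv2.imwrite('pics/m7.png',o)
E
```

```text
35.25 [0.5073 0.1307 0.2085] [-3.141e+00 -8.000e-03  1.000e-03] [ 0.11  0.35  1.56 -0.    1.22  1.68] [-0.2  0.6 -0.6] 0.0458 0.0
```

View pics/m7.png

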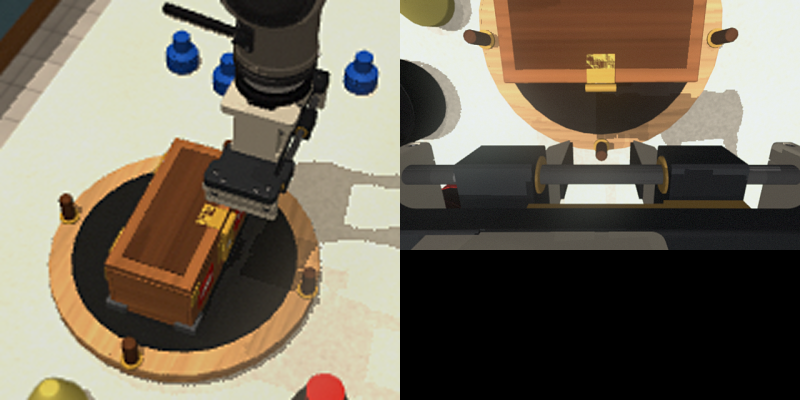

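The hasp now hangs flat over the staple, seen edge-on in both views. For the half turn I'll grip the near knob (601,150), pull it a quarter round to the right, and repeat with the next one.

Request:
step_arm:
  commands:
    - {"translation": [-16, 0, 0], "roll": 0}
    - {"translation": [-16, 0, 0], "roll": 0}
    - {"translation": [-16, 0, 0], "roll": 0}
    - {"translation": [-14.5, 0, 0], "roll": 0}
    - {"translation": [0, 0, 15.2], "roll": 0}
    - {"translation": [0, 0, 15.2], "roll": 0}
    - {"translation": [0, 0, 15.2], "roll": 0}
    - {"translation": [0, 0, 15.2], "roll": 0}
    - {"translation": [0, 0, 15.2], "roll": 0}
    - {"translation": [0, 0, 15.2], "roll": 0}
    - {"translation": [0, 0, 15.2], "roll": 0}
    - {"translation": [0, 0, 15.2], "roll": 0}
    - {"translation": [0, 0, 15.2], "roll": 0}
    - {"translation": [0, 0, 15.2], "roll": 0}
    - {"translation": [0, 0, 0], "roll": 0}
    - {"translation": [0, 0, 0], "roll": 0}

```text
time: 36.68
tool_pos: [0.4415, 0.1302, 0.0515]
tool_rot: [3.141, 0.003, 0.001]
contact_force: [0.6, 0.3, 0.2]
opening: 0.0458
grip_force: 0.0
```

Request:
step_arm:
  commands:
    - {"translation": [0, 0, 0], "roll": 0}
    - {"translation": [0, 0, 0], "roll": 0}
    - {"translation": [0, 0, 0], "roll": 0}
    - {"translation": [0, 0, 0], "roll": 0}
    - {"translation": [0, 0, 0], "roll": 0}
    - {"translation": [0, 0, 0], "roll": 0}
  fingers: 0
  grip_force: 8

```text
time: 37.18
tool_pos: [0.4429, 0.1304, 0.0532]
tool_rot: [-3.142, -0.001, 0.001]
contact_force: [-1.6, 0.2, 3.4]
opening: 0.0176
grip_force: 8.0
```

Request:
step_arm:
  commands:
    - {"translation": [0.6, 14.4, 0], "roll": -0.0873}
    - {"translation": [0.6, 14.4, 0], "roll": -0.0873}
    - {"translation": [0.6, 14.4, 0], "roll": -0.0873}
    - {"translation": [0.6, 14.4, 0], "roll": -0.0873}
    - {"translation": [0.6, 14.4, 0], "roll": -0.0873}
    - {"translation": [0.6, 14.4, 0], "roll": -0.0873}
    - {"translation": [0.6, 14.4, 0], "roll": -0.0873}
    - {"translation": [0.6, 14.4, 0], "roll": -0.0873}
    - {"translation": [0.6, 14.4, 0], "roll": -0.0873}
    - {"translation": [0.6, 14.4, 0], "roll": -0.0873}
    - {"translation": [0.6, 14.4, 0], "roll": -0.0873}
    - {"translation": [0.6, 14.4, 0], "roll": -0.0873}
    - {"translation": [0.6, 14.4, 0], "roll": -0.0873}
    - {"translation": [0.6, 14.4, 0], "roll": -0.0873}
    - {"translation": [0.6, 14.4, 0], "roll": -0.0873}
    - {"translation": [0.6, 14.4, 0], "roll": -0.0873}
    - {"translation": [0.6, 14.4, 0], "roll": -0.0873}
    - {"translation": [0.6, 14.4, 0], "roll": -0.0873}
    - {"translation": [0, 0, 0], "roll": 0}
    - {"translation": [0, 0, 0], "roll": 0}

```text
time: 38.85
tool_pos: [0.6092, -0.0344, 0.0533]
tool_rot: [3.139, -0.0, 1.573]
contact_force: [0.9, 2.8, 5.4]
opening: 0.0176
grip_force: 8.0
```

Request:
step_arm:
  commands:
    - {"translation": [0, 0, 0], "roll": 0}
    - {"translation": [0, 0, 0], "roll": 0}
    - {"translation": [0, 0, 0], "roll": 0}
    - {"translation": [0, 0, 0], "roll": 0}
    - {"translation": [0, 0, -14], "roll": 0}
    - {"translation": [0, 0, -14], "roll": 0}
    - {"translation": [0, 0, -14], "roll": 0}
    - {"translation": [0, 0, -14], "roll": 0}
    - {"translation": [0, 0, -14], "roll": 0}
    - {"translation": [0, 0, -14], "roll": 0}
    - {"translation": [0, 0, -14], "roll": 0}
    - {"translation": [0, 0, -14], "roll": 0}
    - {"translation": [0, 0, -14], "roll": 0}
    - {"translation": [0, 0, -14], "roll": 0}
    - {"translation": [0, 0, 0], "roll": 0}
  fingers: 0.5

```text
time: 40.1
tool_pos: [0.6088, -0.0353, 0.1955]
tool_rot: [3.137, 0.001, 1.572]
contact_force: [-0.1, 0.7, 0.7]
opening: 0.0458
grip_force: 0.0
```

Request:
step_arm:
  commands:
    - {"translation": [16.5, -16.5, 0], "roll": 0}
    - {"translation": [16.5, -16.5, 0], "roll": 0}
    - {"translation": [16.5, -16.5, 0], "roll": 0}
    - {"translation": [16.5, -16.5, 0], "roll": 0}
    - {"translation": [16.5, -16.5, 0], "roll": 0}
    - {"translation": [16.5, -16.5, 0], "roll": 0}
    - {"translation": [16.5, -16.5, 0], "roll": 0}
    - {"translation": [16.5, -16.5, 0], "roll": 0}
    - {"translation": [16.5, -16.5, 0], "roll": 0}
    - {"translation": [16.5, -16.5, 0], "roll": 0}
    - {"translation": [0, 0, 0], "roll": 0}

```text
time: 41.02
tool_pos: [0.439, 0.1317, 0.1919]
tool_rot: [-3.138, -0.0, 1.575]
contact_force: [-0.2, -0.9, -0.4]
opening: 0.0459
grip_force: 0.0
```

Request:
step_arm:
  commands:
    - {"translation": [0, 0, 0], "roll": 0.1122}
    - {"translation": [0, 0, 0], "roll": 0.1122}
    - {"translation": [0, 0, 0], "roll": 0.1122}
    - {"translation": [0, 0, 0], "roll": 0.1122}
    - {"translation": [0, 0, 0], "roll": 0.1122}
    - {"translation": [0, 0, 0], "roll": 0.1122}
    - {"translation": [0, 0, 0], "roll": 0.1122}
    - {"translation": [0, 0, 0], "roll": 0.1122}
    - {"translation": [0, 0, 0], "roll": 0.1122}
    - {"translation": [0, 0, 0], "roll": 0.1122}
    - {"translation": [0, 0, 0], "roll": 0.1122}
    - {"translation": [0, 0, 0], "roll": 0.1122}
    - {"translation": [0, 0, 0], "roll": 0.1122}
    - {"translation": [0, 0, 0], "roll": 0.1122}
    - {"translation": [0, 0, 0], "roll": 0}
    - {"translation": [0, 0, 0], "roll": 0}

```text
time: 42.35
tool_pos: [0.4424, 0.1294, 0.1921]
tool_rot: [3.141, 0.001, 0.005]
contact_force: [-0.1, -0.1, 0.0]
opening: 0.0454
grip_force: 0.0
```

```bash
python3 - <<'E'
from h import *
st();b=read_camera('wrist')[:,:,::-1];cv2.imwrite('pics/w8.png',b)
b=b[120:230,260:380];cv2.imwrite('pics/w8c.png',cv2.resize(b,None,fx=5,fy=5))
E
```

```text
42.35 [0.4424 0.1294 0.1921] [3.141e+00 1.000e-03 5.000e-03] [ 0.12  0.26  1.75 -0.    1.14  1.68] [-0.1 -0.1  0. ] 0.0454 0.0
```

View pics/w8c.png

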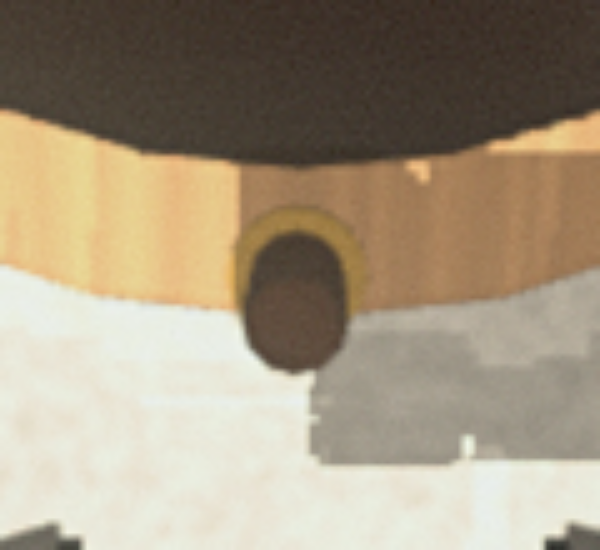

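The knob top is at wrist pixel (319,184), centred between the fingers.

Request:
step_arm:
  commands:
    - {"translation": [1, 0, 15.2], "roll": 0}
    - {"translation": [0, 0, 15.2], "roll": 0}
    - {"translation": [0, 0, 15.2], "roll": 0}
    - {"translation": [0, 0, 15.2], "roll": 0}
    - {"translation": [0, 0, 15.2], "roll": 0}
    - {"translation": [0, 0, 15.2], "roll": 0}
    - {"translation": [0, 0, 15.2], "roll": 0}
    - {"translation": [0, 0, 15.2], "roll": 0}
    - {"translation": [0, 0, 15.2], "roll": 0}
    - {"translation": [0, 0, 0], "roll": 0}
    - {"translation": [0, 0, 0], "roll": 0}

```text
time: 43.32
tool_pos: [0.443, 0.1296, 0.0555]
tool_rot: [3.141, 0.002, 0.004]
contact_force: [0.4, -1.0, 0.5]
opening: 0.0453
grip_force: 0.0
```

Request:
step_arm:
  commands:
    - {"translation": [0, 0, 0], "roll": 0}
    - {"translation": [0, 0, 0], "roll": 0}
    - {"translation": [0, 0, 0], "roll": 0}
    - {"translation": [0, 0, 0], "roll": 0}
    - {"translation": [0, 0, 0], "roll": 0}
    - {"translation": [0, 0, 0], "roll": 0}
  fingers: 0

```text
time: 43.82
tool_pos: [0.4438, 0.1299, 0.0564]
tool_rot: [-3.141, -0.001, 0.002]
contact_force: [-0.3, 0.9, 4.0]
opening: 0.0176
grip_force: 8.0
```

Request:
step_arm:
  commands:
    - {"translation": [0.6, 14.4, 0], "roll": -0.0873}
    - {"translation": [0.6, 14.4, 0], "roll": -0.0873}
    - {"translation": [0.6, 14.4, 0], "roll": -0.0873}
    - {"translation": [0.6, 14.4, 0], "roll": -0.0873}
    - {"translation": [0.6, 14.4, 0], "roll": -0.0873}
    - {"translation": [0.6, 14.4, 0], "roll": -0.0873}
    - {"translation": [0.6, 14.4, 0], "roll": -0.0873}
    - {"translation": [0.6, 14.4, 0], "roll": -0.0873}
    - {"translation": [0.6, 14.4, 0], "roll": -0.0873}
    - {"translation": [0.6, 14.4, 0], "roll": -0.0873}
    - {"translation": [0.6, 14.4, 0], "roll": -0.0873}
    - {"translation": [0.6, 14.4, 0], "roll": -0.0873}
    - {"translation": [0.6, 14.4, 0], "roll": -0.0873}
    - {"translation": [0.6, 14.4, 0], "roll": -0.0873}
    - {"translation": [0.6, 14.4, 0], "roll": -0.0873}
    - {"translation": [0.6, 14.4, 0], "roll": -0.0873}
    - {"translation": [0.6, 14.4, 0], "roll": -0.0873}
    - {"translation": [0.6, 14.4, 0], "roll": -0.0873}
    - {"translation": [0, 0, 0], "roll": 0}
    - {"translation": [0, 0, 0], "roll": 0}

```text
time: 45.48
tool_pos: [0.6102, -0.0341, 0.0565]
tool_rot: [3.139, -0.001, 1.574]
contact_force: [1.9, 5.4, 4.3]
opening: 0.0179
grip_force: 8.0
```

Request:
step_arm:
  commands:
    - {"translation": [0, 0, 0], "roll": 0}
    - {"translation": [0, 0, 0], "roll": 0}
    - {"translation": [0, 0, 0], "roll": 0}
    - {"translation": [0, 0, 0], "roll": 0}
    - {"translation": [0, 0, -16], "roll": 0}
    - {"translation": [0, 0, -16], "roll": 0}
    - {"translation": [0, 0, -16], "roll": 0}
    - {"translation": [0, 0, -16], "roll": 0}
    - {"translation": [0, 0, -16], "roll": 0}
    - {"translation": [0, 0, -16], "roll": 0}
    - {"translation": [0, 0, -16], "roll": 0}
    - {"translation": [0, 0, -16], "roll": 0}
    - {"translation": [0, 0, -16], "roll": 0}
    - {"translation": [0, 0, -16], "roll": 0}
    - {"translation": [0, 0, 0], "roll": 0}
  fingers: 0.5

```text
time: 46.73
tool_pos: [0.61, -0.0358, 0.2193]
tool_rot: [3.136, 0.001, 1.573]
contact_force: [0.4, -0.5, 0.3]
opening: 0.0457
grip_force: 0.0
```

Request:
step_arm:
  commands:
    - {"translation": [-18, -16, 0], "roll": 0}
    - {"translation": [-18, -16, 0], "roll": 0}
    - {"translation": [-18, -16, 0], "roll": 0}
    - {"translation": [-18, -16, 0], "roll": 0}
    - {"translation": [-18, -16, 0], "roll": 0}
    - {"translation": [-18, -16, 0], "roll": 0}
    - {"translation": [-18, -16, 0], "roll": 0}
    - {"translation": [-18, -16, 0], "roll": 0}
    - {"translation": [-18, -16, 0], "roll": 0}
    - {"translation": [-18, -16, 0], "roll": 0}
    - {"translation": [0, 0, 0], "roll": 0}

```text
time: 47.65
tool_pos: [0.4465, -0.2181, 0.215]
tool_rot: [-3.139, 0.0, 1.57]
contact_force: [0.7, 0.4, 0.7]
opening: 0.0461
grip_force: 0.0
```

```bash
python3 - <<'E'
from h import *
st()
a=snap('top','t9.png',(225,95,375,255),1)
s=snap('side','s9.png',(220,110,400,290),1)
o=np.zeros((416,800,3),np.uint8);o[:,:390]=cv2.resize(a,None,fx=2.6,fy=2.6,interpolation=cv2.INTER_CUBIC);o[:400,395:795]=cv2.resize(s,(400,400),interpolation=cv2.INTER_CUBIC);cv2.imwrite('pics/m9.png',o)
E
```

```text
47.65 [ 0.4465 -0.2181  0.215 ] [-3.139  0.     1.57 ] [-0.61  0.3   1.62 -0.    1.22 -0.61] [0.7 0.4 0.7] 0.0461 0.0
```

View pics/m9.png

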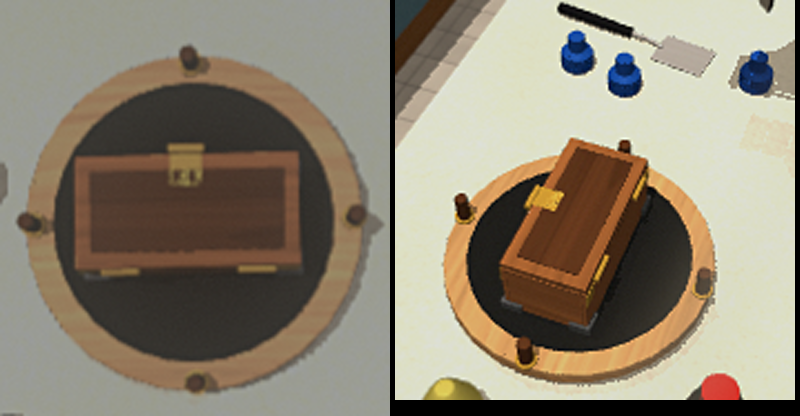

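The chest is shut, and its front faces the far side squarely. The knobs sit at the same pixels as before, at about 0.008 rad, and the hasp is down with only its hinge showing past the lid edge. Nothing else has moved.

```bash
python3 -c "
from cell import *
print(hand_in())"
```

```text
the job is handed in; nothing more can be done
None
```

Done and handed in at about 48 s: the yellow- and green-capped bottles stand in the shut chest, the hasp is flat over the staple, and the front faces the customer to within about 0.5°.

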